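# Mix a lotion bottle on the vortex mixer

### The arm

A 6-joint arm with a two-finger parallel gripper is mounted at the origin on a cart in front of the work surface, level with it; the furniture and walls round the work are solid. World frame = base frame: x ahead of the robot, y to its left, z up, the work surface at z = 0. Lengths are in m, angles in rad, forces in N, time in s.
With the tool pointing down it reaches from about 0.3 to 0.775 m from the base axis. Payload 14.6 kg.
Tool frame: the origin (TCP) lies at the centre of the arm's flange, where the gripper is bolted on; the fingertips stand 199 mm ahead of it and the grasp point (between the pads) lies ctrl.tcp_to_grasp ahead of it (ctrl.tcp_to_grasp is the distance from the TCP to the grasp point, in m); z points along the fingers, y is the line along which they close (so a half turn about z gives the same grasp; the last joint's range is limited). The gripper opens to 94 mm and grips with 3 to 60 N. Pads are 16 mm wide; open, the fingers measure 119 mm over their backs; the gripper's body (75 mm by 177 mm) begins 78 mm behind the grasp point.
Start: joints at [-1.412, 0.3, 1.521, -0, 1.321, -0.067], TCP at [0.123, -0.536, 0.405] pointing down, gripper open.
Joint ranges: [-3.03, 3.03], [-0.79, 2.21], [0.23, 2.52], [-1.04, 4.18], [0, 3.07], [-2.55, 2.55]. Speed limits (rad/s): [2.22, 2.22, 2.57, 3.14, 3.14, 3.14].

### API

Orientations are given as [roll, pitch, yaw] about the fixed x, y, z axes, in that order (R = Rz(yaw) Ry(pitch) Rx(roll)).
In Python, from station import ctrl gives the robot as it stands. The module is installed in compiled form; this text tells all that it offers.
- The arm moves only by the shell command python3 -m jog 'ROWS' [OPENING] [FORCE]. ROWS is JSON, a list of rows, each a list of 6 numbers: the shift along the tool's x, y, z in cm, then the turn, a rotation vector about the tool's x, y, z in rad. In form: [[tx, ty, tz, ax, ay, az], ...]. A call has 1 to 8 rows; each row is the pose to reach, as a shift and turn from the pose commanded when the call began, along the tool's axes at that moment; what a row does not reach only later rows make up. A row lasts 1/10 s, in which the tool goes at most 50 mm and 8.59 degrees, less where a joint would pass 70% of its speed; a pose out of reach is approached as far as the arm can. A call with a gripper value outside its range is refused whole. OPENING is the opening in per cent of the stroke, from 0 (shut) to 100 (fully open), set as the call begins (- or left out, the last holds). The fingers move at their own pace and stop on an object; FORCE is the grip in N (left out, the last holds). Time passes only in rows, so rows that repeat a pose let the fingers close. It gives the time, the measured TCP pose, the force, the opening and the grip force at its end, in the units of the state.
- ctrl.get_obs(): the state, without advancing time (a new reading comes with each control period).
- ctrl.camera(name): name is "scene" or "top" or "wrist"; returns a dict with "img" (384x512x3 uint8, blue, green, red), "intrinsics" (3x3 intrinsics, pixels), "k1" (the pictures are not rectified: a ray, as slopes to the right and down, at radius r is drawn at 1 + k1 r^2 times it, then the intrinsics apply), "R" (3x3) and "t" (3): a world point X has camera coordinates R X + t. Camera axes: x right, y down, z forward; pixel columns grow to the right and rows downward; lengths in m; the calibration is good to about 2 mm. A picture is of the moment at which its call begins. There is no depth.
- ctrl.hand_in(): hands the job in; it is judged then, once.
The state is a dict: "time_s": time; "qpos": joint angles; "joint_vel": joint speeds; "tau": joint torques, N m; "ee_pos": TCP position; "eef_rot": TCP orientation; "force": force on the tool from outside, world axes, zero at the start; "moment": the same for the moment, N m; "grip_width": finger opening in m; "grip_force": force on a finger pad.
Only numpy, scipy, OpenCV 4.12 (cv2) and the standard library are available. Lean on these libraries where they do the work, as an engineer would, in place of code of your own. Each camera call takes 0.05 s, during which the arm holds its last target. There are 200 camera calls.

### The job

First turn the speed knob of the vortex mixer clockwise until its pointer stands at the long index mark on the side towards the cup. Then take the squeeze bottle with the small nipple on top and press it, upright, down into the mixer's sprung cup until the cup meets its hard stop, firmly but without forcing it, and finish while still gripping the bottle and holding it down against the stop. Do not knock over or push about the other things on the table.

Things in the scene. Friction and masses are not known exactly. Their poses are not given: they have to be found in the camera images.
- mixer: vortex mixer, a low box 230 x 116 x 60 mm (x, y, z) that does not move on the table; origin at the centre of its underside, x from the knob end to the cup end, y to its left, z up. Its flat deck is 60 mm above the table. The knob's axis is at x = -65 mm, the cup's axis at x = +50 mm, both at y = 0. It carries the knob and the cup.
- knob (a joint): angle of the speed knob in rad, growing clockwise seen from above, range 0 to 3.14: 0 = pointer towards the mixer's +y, 1.571 = pointer towards the mixer's +x, the cup, where the long index mark is (the aim), 3.14 = towards -y. It starts between 0.15 and 0.85, turns with light friction (0.04 N m) and stays where it is left.
- knob_axis (a point): point on the knob's axis, 18 mm above the deck, at mid height of the grip bar. The knob is a disc 44 mm across and 10 mm high with a grip bar on it, 12 mm wide, 42 mm long, from 9 to 27 mm above the deck; its axes are the mixer's.
- knob_pointer (a point): the pointer end of the knob's grip bar, 21 mm from the axis, marked by a pale line on that half of the bar and down its end; turns with the knob (the bar lies along this point's y axis)
- index_mark (a point): middle of the long raised index mark on the deck, 14 mm long and 4 mm wide, 34.5 mm from the knob's axis on the side towards the cup (the other marks of the dial are short ticks)
- cup (a joint): how far the sprung cup is pressed down, in m: 0 = free, 0.010 = at its hard stop. The spring needs about 4 N to start it and 9 N to reach the stop; it comes back up when let go.
- cup_seat (a point): centre of the cup's flat inner floor, 79 mm above the table when free; moves down with the cup. The rubber cup is 80 mm across at the rim, the floor is 65 mm across and the flared rim stands 9 mm above the floor.
- squeeze_bottle: the bottle to mix: a plastic squeeze bottle, round, with a short narrow snap nipple on top, 124 mm tall; its plain straight body is 52 mm across from the base up to 80 mm, then it rounds in to a nipple 24 mm across from 103 to 124 mm; about 0.13 kg. Origin at the centre of the underside, z up. It stands on the table to the left or right of the mixer, with the screw-capped bottle on the other side. It is stiff: a grip of 40 to 60 N does it no harm.
- screwcap_bottle: a glass bottle with a ribbed screw cap, 48 mm across, 116 mm tall, no part of the job, to be left alone; origin at the centre of the underside
- jar: low open glass jar with cotton wool, 67 mm across, 66 mm tall, behind on the right; to be left alone; origin at the centre of the underside
- timer: round wind-up timer, 62 mm across, 42 mm tall, behind on the left; to be left alone; origin at the centre of the underside
- tweezers: steel tweezers, 129 mm long, 10 mm high, lying in front on the right; to be left alone; origin under the middle
- syringe: small syringe, 126 mm long, 14 mm high, lying in front on the left; to be left alone; origin under the middle
Things that resemble listed ones, but are neither listed nor needed, are in the scene too. What is shaped like the squeeze_bottle but red is not meant.

How it is judged:
On the way, in this order (a step that is already met when the one before it is completed fails the run):
1. the knob's pointer is set at the index mark, with the bottle not on the cup yet (value of joint knob between 1.431 and 1.711 rad and value of joint cup below 0.002 m and height (world z) of squeeze_bottle below 0.02 m), for 0.2 s.
2. the squeeze bottle is lifted off the table in the gripper (height (world z) of squeeze_bottle above 0.03 m and contact force between the fingers and squeeze_bottle above 1 N), for 0.2 s.
At the end, for the whole second after the job is handed in: Knob within 0.14 rad of the index mark (1.571). Squeeze bottle still between the fingers (over 3 N), at rest, upright to 0.12 rad, base on the cup floor (within 9 mm of its centre, under 4 mm above it), cup down over 9.2 of 10 mm, 7 to 30 N between bottle and mixer (value of joint knob between 1.431 and 1.711 rad and value of joint cup above 0.0092 m and horizontal distance between squeeze_bottle and cup_seat below 0.009 m and z of squeeze_bottle in the frame of cup_seat below 0.004 m and angle between squeeze_bottle's own z axis and vertical below 0.12 rad and contact force between squeeze_bottle and mixer between 7 and 30 N and contact force between the fingers and squeeze_bottle above 3 N and z of the grasp point in the frame of squeeze_bottle below 0.125 m and linear speed of squeeze_bottle below 0.02 m/s); the arm keeps its last pose, push and grip.
It fails at once if the bottle is forced onto the mixer with more than 45 N (contact force between squeeze_bottle and mixer above 45 N).
It fails at once if the squeeze bottle is tipped over (angle between squeeze_bottle's own z axis and vertical above 0.6 rad).
It fails at once if another thing on the table is pushed about (over 30 mm) or knocked over (distance of any of screwcap_bottle, jar, timer, tweezers, syringe from where it was at the start of the episode above 0.03 m or angle between any of screwcap_bottle, jar's own z axis and vertical above 0.5 rad).
It also fails if it takes over 61 s, if anything falls off the work surface, if the arm or the gripper's body presses on something with over 40 N, if the wrist force passes 120 N, or if a joint passes its speed limit or range.

## Working session

There is one attempt and no reset: what is moved stays moved. The work goes in short steps, Python scripts to look and compute and a shell command to move; the robot and the scene stay as the last step left them, time stands still between calls to the robot, and variables do not carry over. Pictures are saved under pics/ and viewed, at most 10 in all, crops included, and the job is handed in when it is done.

```bash
mkdir -p pics
cat > h.py <<'E'
import numpy as np, cv2
from station import ctrl
def grab(n):
    c=ctrl.camera(n); K=np.array(c["intrinsics"]);k=c["k1"];d=np.array([k,0,0,0,0.])
    return c["img"],K,d,np.array(c["R"]),np.array(c["t"])
def ray(cam,uv):
    _,K,d,R,t=cam
    p=cv2.undistortPoints(np.array([[uv]],float),K,d)[0,0]
    return -R.T@t, R.T@np.array([p[0],p[1],1.])
def onplane(cam,uv,z):
    o,v=ray(cam,uv); return o+v*(z-o[2])/v[2]
def proj(cam,X):
    _,K,d,R,t=cam
    return cv2.projectPoints(np.array([X],float),cv2.Rodrigues(R)[0],t,K,d)[0][0,0]
def tri(c1,u1,c2,u2):
    o1,v1=ray(c1,u1);o2,v2=ray(c2,u2)
    s=np.linalg.lstsq(np.c_[v1,-v2],o2-o1,rcond=None)[0]
    a,b=o1+s[0]*v1,o2+s[1]*v2
    return (a+b)/2,np.linalg.norm(a-b)
E
python3 - <<'E'
from h import *
import pickle
P={}
for n in("scene","top","wrist"):
    P[n]=grab(n); cv2.imwrite(f"pics/{n}.png",P[n][0]); print(n,(-P[n][3].T@P[n][4]).round(3),P[n][3][2].round(2))
pickle.dump(P,open("p0.pkl","wb"))
cv2.imwrite("pics/both.png",cv2.resize(np.hstack([P["scene"][0],P["top"][0]]),(800,300)))
print(ctrl.get_obs(),ctrl.tcp_to_grasp)
E
```

```text
scene [0.109 0.677 0.859] [ 0.38 -0.6  -0.7 ]
top [0.467 0.037 1.303] [ 0.06 -0.01 -1.  ]
wrist [ 0.198 -0.52   0.384] [-0.26 -0.06 -0.96]
{'time_s': 0.15, 'qpos': array([-1.41160265e+00,  3.00332807e-01,  1.52140766e+00, -8.03555480e-06,
        1.32065003e+00, -6.65610231e-02]), 'joint_vel': array([ 2.15059793e-03, -1.48969338e-03, -1.82838053e-03,  1.26020564e-03,
       -1.77194229e-03, -2.99046210e-05]), 'tau': array([ 7.35635276e-04, -5.31958365e+01, -3.52821171e+01,  7.08435802e-02,
        2.35750631e-02, -9.26033385e-05]), 'ee_pos': array([ 0.12312804, -0.53602418,  0.40423548]), 'eef_rot': array([-3.14079606e+00, -4.52995791e-05,  2.25756670e-01]), 'force': array([0.86729889, 0.29743393, 0.29486606]), 'moment': array([-0.0165733 , -0.03557536,  0.05069112]), 'grip_force': 0.0, 'grip_width': 0.09373304335819327} 0.1804
```

View pics/scene.png

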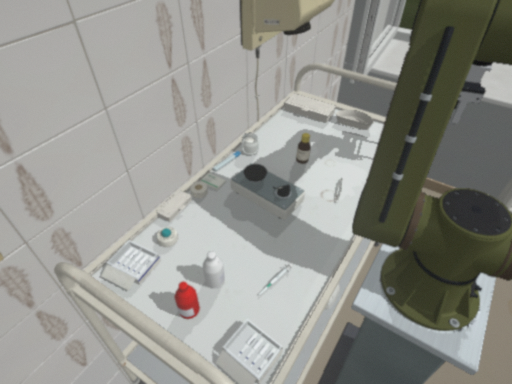

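View pics/top.png

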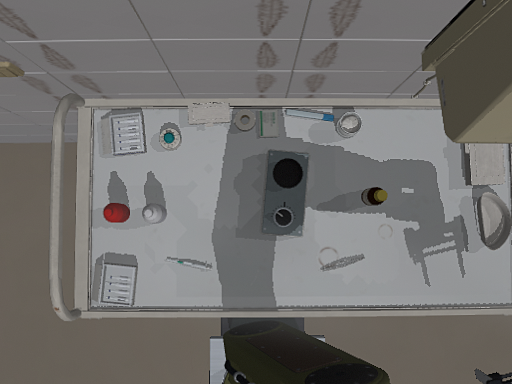

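Top view: the mixer lies at (287,193), with the cup at (288,173) and the knob at (283,216). The bottle candidates are white at (153,213) top / (213,270) scene, red at (117,212) / (187,300), and a brown screw-cap bottle at (374,196) / (303,150). The white one fits because it has a nipple and isn't red. I'll confirm that in an enlarged crop.

Run:
```python
from h import *
import pickle
P=pickle.load(open("p0.pkl","rb"))
s,t=P["scene"][0],P["top"][0]
f=lambda im,x,y,w,h,W,H:cv2.resize(im[y:y+h,x:x+w],(W,H),interpolation=cv2.INTER_CUBIC)
a=f(t,255,140,66,100,396,600)
b=f(s,165,245,80,60,400,300); c=f(t,100,195,80,60,400,300)
cv2.imwrite("pics/crop.png",np.hstack([a,np.vstack([b,c])]))
```

```text
(no output)
```

View pics/crop.png

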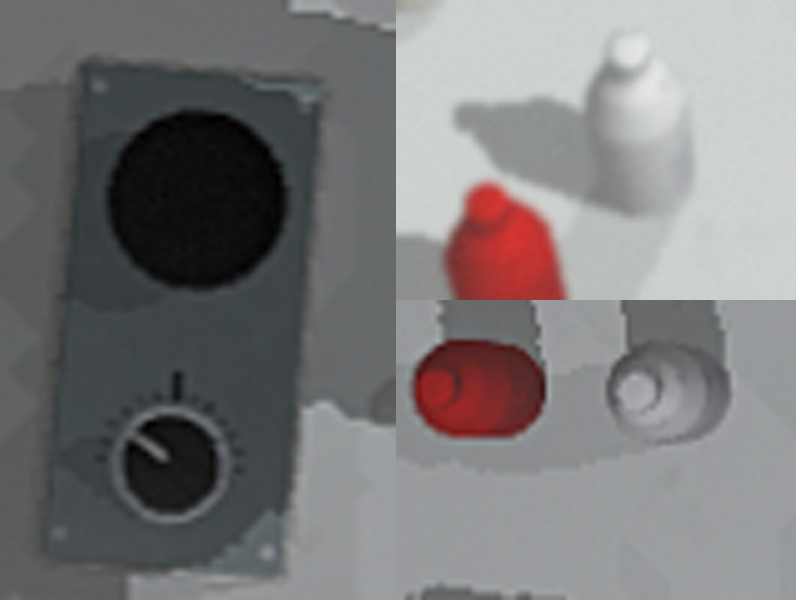

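The crop confirms that the white bottle has the small nipple: scene (211.8,254), top (147.8,213.2). In the top view the cup is at (287.8,173.2), the knob at (283.3,217.2), the long mark at (284.5,204.3) and the pointer end at (276.7,212.2). Next I'll refine these with masks and triangulate.

Run:
```python
from h import *
import pickle
P=pickle.load(open("p0.pkl","rb"))
S,T=P["scene"],P["top"]
def blobs(cam,m,x,y,r,amin=20):
    m=m.astype(np.uint8).copy(); k=np.zeros_like(m); cv2.circle(k,(x,y),r,1,-1); m&=k
    n,l,s,c=cv2.connectedComponentsWithStats(m)
    out=[]
    for i in range(1,n):
        if s[i,4]>=amin:
            ct=cv2.findContours((l==i).astype(np.uint8),0,1)[0][0]
            e=cv2.fitEllipse(ct) if len(ct)>5 else None
            out.append((s[i].tolist(),c[i].round(1).tolist(),e and [np.round(q,1).tolist() for q in e]))
    return out
gt=T[0].max(2).astype(int); gs=S[0].max(2).astype(int)
print("cup T",blobs(T,gt<40,288,173,22)); print("cup S",blobs(S,gs<45,256,172,18))
print("knob T",blobs(T,gt<55,283,217,9)); print("knob S",blobs(S,gs<45,284,190,12))
print("nip T",blobs(T,gt>195,148,213,6,5)); print("nip S",blobs(S,gs>225,212,255,9,5))
cu,ku,mu=(287.8,173.2),(283.3,217.2),(284.5,204.3)
c=onplane(T,cu,.088); k=onplane(T,ku,.075); m=onplane(T,mu,.061); print("cup",c,"knob",k,"mark",m,np.linalg.norm((c-k)[:2]))
print("yaw",np.arctan2(*(c-k)[[1,0]]), np.arctan2(*(m-k)[[1,0]]))
p=onplane(T,(276.7,212.2),.087);kk=onplane(T,ku,.087);print("ptr yaw",np.arctan2(*(p-kk)[[1,0]]))
print("nipple",tri(T,(147.8,213.2),S,(211.8,254)))
for z in(.05,.06,.07,.08,.09): print(z,proj(S,[*onplane(T,cu,z)[:2],z]),proj(S,[*onplane(T,ku,z)[:2],z]))
cv2.imwrite("pics/smix.png",cv2.resize(S[0][155:220,220:310],(792,572),interpolation=cv2.INTER_CUBIC))
```

```text
cup T [([273, 158, 30, 30, 701], [287.3, 172.8], [[287.3, 172.8], [28.9, 29.0], 145.4])]
cup S []
knob T [([276, 209, 15, 16, 184], [283.2, 217.0], [[283.2, 217.1], [14.3, 15.2], 32.6])]
knob S []
nip T []
nip S [([212, 254, 3, 3, 6], [212.8, 255.0], [[212.9, 255.0], [1.6, 2.8], 41.8]), ([214, 259, 4, 5, 10], [215.7, 261.4], [[215.7, 261.5], [1.9, 5.0], 31.2])]
cup [ 0.59326371 -0.05258818  0.088     ] knob [ 0.47896737 -0.04091748  0.075     ] mark [ 0.5132685  -0.04521571  0.061     ] 0.11489063415783486
yaw -0.10175640415267667 -0.12465881926596128
ptr yaw 0.918509481990792
nipple (array([0.4892222 , 0.30266518, 0.12444127]), np.float64(0.0008252516729520344))
0.05 [254.75470491 178.75671279] [283.09443652 194.62157587]
0.06 [254.88038125 176.7962706 ] [283.18477621 192.54846256]
0.07 [255.0077296  174.80948967] [283.27636825 190.44787124]
0.08 [255.13678443 172.79582189] [283.36923952 188.31923578]
0.09 [255.26758117 170.75470349] [283.46341768 186.16197395]
```

View pics/smix.png

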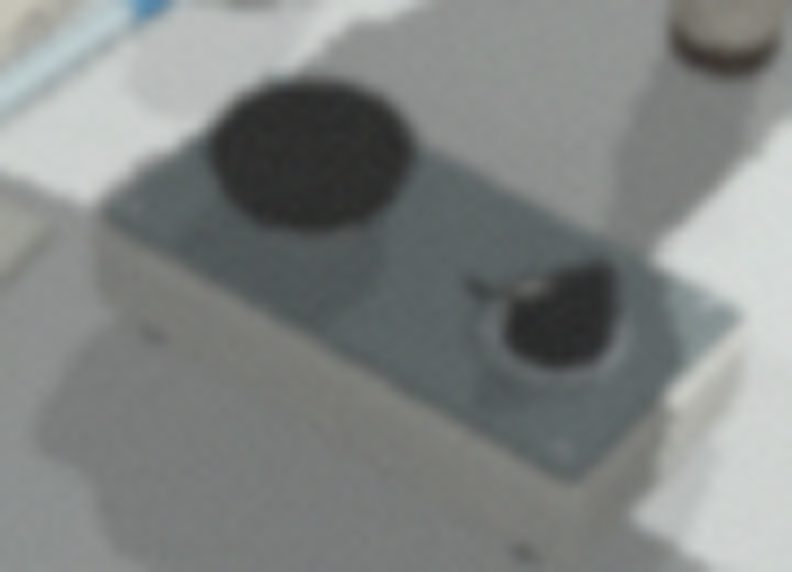

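Scene close-up: the cup centre is at about (255.3,172.3) and the knob at (283.3,191.6). Both agree with the top view at heights of about 0.083 m and 0.065 m. Moving above the knob now.

```bash
cat >> h.py <<'E'
from scipy.spatial.transform import Rotation as Ro
def rel(pos,yaw):
    o=ctrl.get_obs(); R=Ro.from_euler("xyz",o["eef_rot"])
    T=Ro.from_euler("xyz",[np.pi,0,yaw])
    print("rel cm/rad",(R.inv().apply(np.array(pos)-o["ee_pos"])*100).round(2),(R.inv()*T).as_rotvec().round(3))
E
python3 -c "
from h import *
rel([.479,-.041,.40],.92)"
```

```text
rel cm/rad [ 45.76 -40.28   0.46] [-0.001 -0.    -0.694]
```

```bash
python3 -m jog '[[4,-3.5,0,0,0,0],[8,-7,0,0,0,-0.1],[11.5,-10,0,0,0,-0.2],[15,-13.2,0,0,0,-0.3],[19,-16.7,0,0,0,-0.4],[23,-20.2,0,0,0,-0.5],[27,-23.8,0,0,0,-0.6],[30,-26.4,0,0,0,-0.694]]'; python3 -c "
from h import *
rel([.479,-.041,.40],.92)"
```

```text
time_s: 0.95
ee_pos: [0.357, -0.2096, 0.4048]
eef_rot: [3.141, 0.0, 0.924]
force: [1.1, -0.7, -0.2]
grip_width: 0.0938
grip_force: 0.0
rel cm/rad [20.81 -0.43  0.48] [0.    0.    0.004]
```

```bash
python3 -m jog '[[4,0,0,0,0,0],[8,-0.2,0,0,0,0],[12,-0.3,0,0,0,0],[16,-0.4,0,0,0,0],[19,-0.4,0.4,0,0,0],[20.8,-0.4,0.4,0,0,0],[20.8,-0.4,0.4,0,0,0],[20.8,-0.4,0.4,0,0,0]]'
python3 - <<'E'
from h import *
import pickle
W=grab("wrist");pickle.dump(W,open("w1.pkl","wb"));cv2.imwrite("pics/w1.png",W[0])
for n,X in(("cup",[.593,-.0515,.088]),("knob",[.479,-.041,.087])):print(n,proj(W,X))
E
```

```text
time_s: 1.75
ee_pos: [0.479, -0.0439, 0.4004]
eef_rot: [-3.141, 0.0, 0.92]
force: [-0.4, -0.2, 1.0]
grip_width: 0.0939
grip_force: 0.0
cup [342.19325884 130.26580297]
knob [250.12723427 185.85896594]
```

View pics/w1.png

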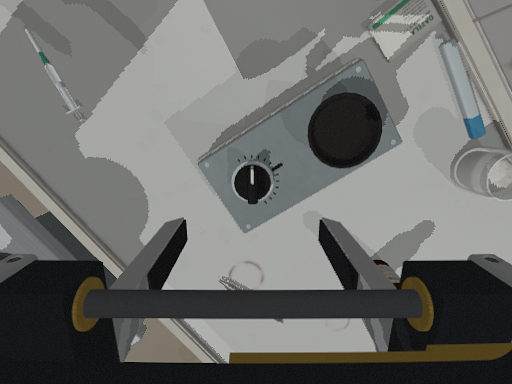

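Wrist view: the knob disc is at (252,183) with its bar almost vertical, so it is aligned with the tool's x axis. The cup is at (344,130) and the long mark at (278,167). Refining these points.

Run:
```python
from h import *
import pickle
W=pickle.load(open("w1.pkl","rb"));P=pickle.load(open("p0.pkl","rb"));T,S=P["top"],P["scene"]
g=W[0].max(2).astype(int)
def comp(m,x,y):
    n,l,s,c=cv2.connectedComponentsWithStats(m.astype(np.uint8)); i=l[y,x]
    ct=max(cv2.findContours((l==i).astype(np.uint8),0,1)[0],key=len); ct=cv2.convexHull(ct)
    return cv2.fitEllipse(ct)
m=cv2.morphologyEx((g<55).astype(np.uint8),cv2.MORPH_OPEN,np.ones((3,3)))
cw=comp(m,344,140)[0]; kw=comp(m,245,183)
print(cw,kw)
print("cup W/T tri",tri(W,cw,T,(287.3,172.8)),"W/S",tri(W,cw,S,(255.3,172.3)))
print("knob tri",tri(W,kw[0],T,(283.2,217.1)))
c=onplane(W,cw,.088);k=onplane(W,kw[0],.070);print("cup",c,"knob",k,np.linalg.norm((c-k)[:2]),"yaw",np.arctan2(*(c-k)[[1,0]]))
# bar pale line
r=W[0][160:205,235:270]; b=(r.min(2)>150)
# mixer outline for yaw
pale=np.zeros(g.shape,np.uint8); pale[165:186,248:256]=(g[165:186,248:256]>110)
ys,xs=np.nonzero(pale); print(xs.min(),xs.max(),ys.min(),ys.max(),len(xs))
f=cv2.fitLine(np.c_[xs,ys].astype(np.float32),1,0,.01,.01).ravel(); print("line",f)
a=onplane(W,(f[2],f[3]),.087);b=onplane(W,(f[2]-10*np.sign(-f[1])*-f[0]*-1,f[3]-10*abs(f[1])),.087)
print("ptr yaw",np.arctan2(*(b-a)[[1,0]]),a,k)
hsv=cv2.cvtColor(W[0],cv2.COLOR_BGR2HSV)
cv2.imwrite("pics/w1c.png",cv2.resize(W[0][140:220,200:320],(780,520),interpolation=cv2.INTER_CUBIC))
```

```text
(344.4891357421875, 129.70724487304688) ((252.1797637939453, 183.22305297851562), (34.907169342041016, 38.53118896484375), 172.93992614746094)
cup W/T tri (array([ 0.59354847, -0.050777  ,  0.09519303]), np.float64(2.6823598827948116e-05)) W/S (array([ 0.59600752, -0.05486139,  0.08021293]), np.float64(0.0024387295781401943))
knob tri (array([ 0.47996984, -0.04163303,  0.07368813]), np.float64(0.0022986475806409433))
cup [ 0.59524843 -0.05247604  0.088     ] knob [ 0.48014488 -0.04324067  0.07      ] 0.11547345173691534 yaw -0.08006381363503326
251 253 167 183 45
line [2.1020558e-06 1.0000000e+00 2.5200000e+02 1.7157785e+02]
ptr yaw 0.9202973876408486 [ 0.49043443 -0.02941353  0.087     ] [ 0.48014488 -0.04324067  0.07      ]
```

View pics/w1c.png

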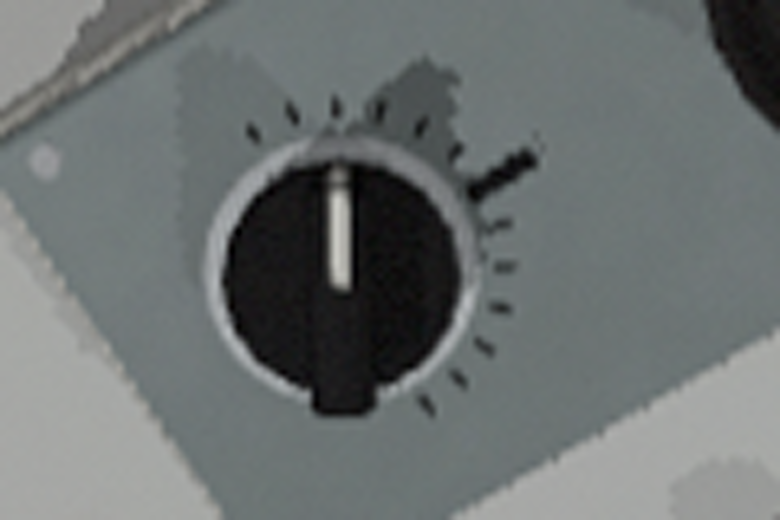

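The pointer's yaw is about 0.92, which matches the tool. The mark and cup direction is about -0.09, so the turn is about +1.01 about tool z. Descending with the tips 3–4 mm above the disc.

Run:
```python
from h import *
import pickle
W=pickle.load(open("w1.pkl","rb"))
k=onplane(W,(252.7,182.3),.07);m=onplane(W,(277.7,166.6),.061);print(k,m,np.linalg.norm((m-k)[:2]),np.arctan2(*(m-k)[[1,0]]))
rel([.4805,-.0425,.273],.92)
```

```text
[ 0.48130409 -0.04272421  0.07      ] [ 0.51525511 -0.04715196  0.061     ] 0.03423852095670563 -0.1296838942011663
rel cm/rad [ 0.24  0.03 12.76] [-0.  0. -0.]
```

```bash
python3 -m jog '[[0.2,0,3,0,0,0],[0.2,0,6,0,0,0],[0.2,0,9,0,0,0],[0.2,0,11,0,0,0],[0.2,0,12,0,0,0],[0.2,0,12.7,0,0,0],[0.2,0,12.7,0,0,0],[0.2,0,12.7,0,0,0]]' 45
python3 -m jog '[[0,0,0,0,0,0],[0,0,0,0,0,0],[0,0,0,0,0,0],[0,0,0,0,0,0],[0,0,0,0,0,0],[0,0,0,0,0,0],[0,0,0,0,0,0],[0,0,0,0,0,0]]' 0 20
```

```text
time_s: 2.6
ee_pos: [0.4806, -0.0423, 0.2745]
eef_rot: [3.14, -0.001, 0.92]
force: [-0.4, -0.1, -0.4]
grip_width: 0.0422
grip_force: 0.0
time_s: 3.4
ee_pos: [0.4803, -0.0418, 0.2738]
eef_rot: [-3.14, 0.0, 0.92]
force: [-4.2, 4.5, 5.2]
grip_width: 0.0117
grip_force: 20.0
```

```bash
python3 -m jog '[[0,-0.05,0,0,0,0.13],[0,-0.05,0,0,0,0.26],[0,-0.05,0,0,0,0.39],[0,-0.05,0,0,0,0.52],[0,-0.05,0,0,0,0.65],[0,-0.05,0,0,0,0.78],[0,-0.05,0,0,0,0.91],[0,-0.05,0,0,0,1.02]]'
python3 -m jog '[[0,0,0,0,0,0],[0,0,0,0,0,0],[0,0,0,0,0,0]]'
```

```text
time_s: 4.2
ee_pos: [0.4801, -0.0418, 0.2738]
eef_rot: [3.141, -0.0, -0.105]
force: [-0.9, 0.0, 1.4]
grip_width: 0.0116
grip_force: 20.0
time_s: 4.5
ee_pos: [0.4801, -0.0418, 0.2738]
eef_rot: [3.142, -0.0, -0.098]
force: [-1.3, -0.1, 4.6]
grip_width: 0.0118
grip_force: 20.0
```

Opening, rising and checking.

```bash
python3 -m jog '[[0,0,0,0,0,0],[0,0,0,0,0,0],[0,0,0,0,0,0],[0,0,-4,0,0,0],[0,0,-8,0,0,0],[0,0,-12.5,0,0,0],[0,0,-12.5,0,0,0],[0,0,-12.5,0,0,0]]' 60
python3 - <<'E'
from h import *
import pickle
W=grab("wrist");pickle.dump(W,open("w2.pkl","wb"))
for n,X in(("cup",[.5945,-.0515,.088]),("knob",[.4805,-.0425,.07])):print(n,proj(W,X))
x,y=proj(W,[.52,-.046,.07]).astype(int)
x0,y0=max(0,x-75),max(0,y-75); print(x0,y0)
cv2.imwrite("pics/w2c.png",cv2.resize(W[0][y0:y0+150,x0:x0+150],(600,600),interpolation=cv2.INTER_CUBIC))
E
```

```text
time_s: 5.3
ee_pos: [0.48, -0.0418, 0.3989]
eef_rot: [3.142, -0.001, -0.1]
force: [0.5, -0.2, -0.6]
grip_width: 0.0568
grip_force: 0.0
cup [249.27847491  78.84136731]
knob [251.75578818 185.50281585]
176 76
```

View pics/w2c.png

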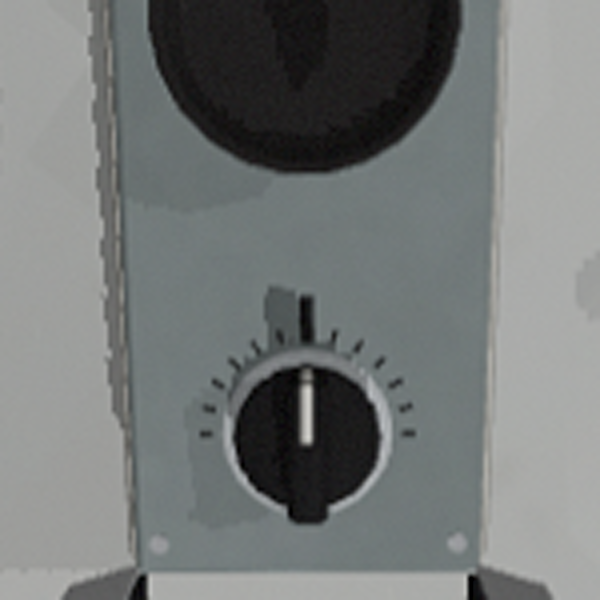

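The pointer at crop (306,400) lines up with the long mark at (306,318), so the knob is set. Both lie on the mixer's centre line, giving a mixer yaw of about -0.10. Next I'll go above the bottle.

Run:
```python
from h import *
import pickle
print(ctrl.get_obs()["qpos"].round(3))
W=pickle.load(open("w2.pkl","rb"))
g=W[0].max(2)
m=cv2.morphologyEx((g<55).astype(np.uint8),cv2.MORPH_OPEN,np.ones((3,3)))
n,l,s,c=cv2.connectedComponentsWithStats(m);i=l[100,252]
ct=max(cv2.findContours((l==i).astype(np.uint8),0,1)[0],key=len)
e=cv2.fitEllipse(cv2.convexHull(ct));print(e,onplane(W,e[0],.088))
P=pickle.load(open("p0.pkl","rb"));W1=pickle.load(open("w1.pkl","rb"))
print(tri(W,e[0],W1,(344.5,129.7)),tri(W,e[0],P["top"],(287.3,172.8)))
rel([.489,.303,.40],-np.pi/2);rel([.489,.303,.40],np.pi/2)
```

```text
[-0.163  0.154  1.717  0.     1.272  1.508]
((251.45411682128906, 77.21273803710938), (77.8431167602539, 82.7442626953125), 178.91490173339844) [ 0.59580169 -0.05381762  0.088     ]
(array([ 0.59662304, -0.05386841,  0.08213723]), np.float64(7.08758953911095e-05)) (array([ 0.59791435, -0.05356323,  0.06411824]), np.float64(0.0024164278565811767))
rel cm/rad [ -2.54 -34.4   -0.21] [1.000e-03 1.000e-03 1.471e+00]
rel cm/rad [ -2.54 -34.4   -0.21] [-1.000e-03  1.000e-03 -1.671e+00]
```

```bash
python3 -m jog '[[-0.3,-4,0,0,0,-0.14],[-0.6,-8,0,0,0,-0.28],[-0.9,-12,0,0,0,-0.42],[-1.2,-16,0,0,0,-0.56],[-1.5,-20,0,0,0,-0.7],[-1.8,-24,0,0,0,-0.84],[-2.1,-28,0,0,0,-0.98],[-2.4,-31,0,0,0,-1.12]]' 100; python3 -c "
from h import *
rel([.489,.303,.40],np.pi/2)"
```

```text
time_s: 6.15
ee_pos: [0.4869, 0.2712, 0.3966]
eef_rot: [-3.14, 0.002, 1.027]
force: [0.2, -0.1, 0.4]
grip_width: 0.0938
grip_force: 0.0
rel cm/rad [ 2.82 -1.47 -0.34] [-0.002  0.002 -0.544]
```

```bash
python3 -m jog '[[1,-0.5,0,0,0,-0.14],[2,-1,0,0,0,-0.28],[2.8,-1.5,0,0,0,-0.42],[2.8,-1.5,0,0,0,-0.544],[2.8,-1.5,0,0,0,-0.544],[2.8,-1.5,0,0,0,-0.544]]'
python3 - <<'E'
from h import *
import pickle
W=grab("wrist");pickle.dump(W,open("w3.pkl","wb"));cv2.imwrite("pics/w3.png",W[0])
for X in([.489,.303,.124],[.489,.303,0]):print(proj(W,X))
E
```

```text
time_s: 6.75
ee_pos: [0.4892, 0.3007, 0.3974]
eef_rot: [-3.14, 0.001, 1.56]
force: [0.6, 0.5, 1.1]
grip_width: 0.0939
grip_force: 0.0
[252.60565022 195.43049277]
[252.70259011 170.9193509 ]
```

View pics/w3.png

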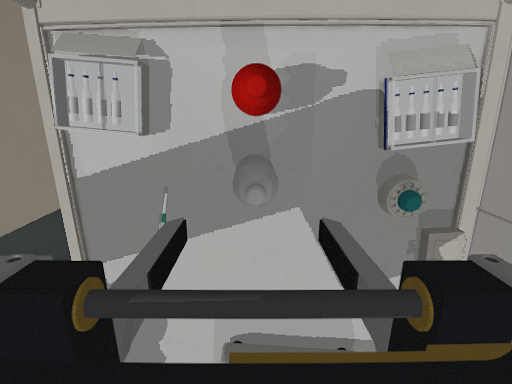

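The nipple is at (256,195) and the body spans u = 234–278, slightly right of the prediction. The red bottle is clear, at (256,89).

Run:
```python
from h import *
import pickle
W=pickle.load(open("w3.pkl","rb"));P=pickle.load(open("p0.pkl","rb"))
p=onplane(W,(256,195),.124);print(p, tri(W,(256,195),P["top"],(147.8,213.2)),tri(W,(256,195),P["scene"],(211.8,254)))
rel([.490,.3025,.2424],1.56)
```

```text
[0.49229491 0.30340173 0.124     ] (array([0.49094497, 0.30318174, 0.12312325]), np.float64(0.0027159954168393167)) (array([0.49190067, 0.30090109, 0.11911352]), np.float64(0.0022739887357119243))
rel cm/rad [ 0.2   0.1  15.54] [-0.001  0.001  0.   ]
```

```bash
python3 -m jog '[[0.2,0.23,3,0,0,0],[0.2,0.23,6,0,0,0],[0.2,0.23,9,0,0,0],[0.2,0.23,12,0,0,0],[0.2,0.23,14,0,0,0],[0.2,0.23,15.5,0,0,0],[0.2,0.23,15.5,0,0,0],[0.2,0.23,15.5,0,0,0]]'
python3 -m jog '[[0,0,0,0,0,0],[0,0,0,0,0,0],[0,0,0,0,0,0],[0,0,0,0,0,0],[0,0,0,0,0,0],[0,0,0,0,0,0],[0,0,0,0,0,0],[0,0,0,0,0,0]]' 0 50
```

```text
time_s: 7.6
ee_pos: [0.4916, 0.3028, 0.2443]
eef_rot: [3.141, -0.0, 1.563]
force: [-0.0, 0.9, 0.0]
grip_width: 0.0942
grip_force: 0.0
time_s: 8.4
ee_pos: [0.4914, 0.3028, 0.2437]
eef_rot: [3.141, -0.0, 1.564]
force: [0.3, -0.0, 2.2]
grip_width: 0.0519
grip_force: 50.0
```

```bash
python3 -m jog '[[0,0,-1,0,0,0],[0,0,-3,0,0,0],[0,0,-6,0,0,0],[0,0,-9,0,0,0],[0,0,-12,0,0,0],[0,0,-14,0,0,0],[0,0,-14,0,0,0],[0,0,-14,0,0,0]]'
python3 - <<'E'
from h import *
rel([.5955,-.0537,.385],1.56);print(ctrl.get_obs()["qpos"].round(3))
E
```

```text
time_s: 9.2
ee_pos: [0.4912, 0.3026, 0.3832]
eef_rot: [-3.141, 0.0, 1.564]
force: [0.1, -0.0, -1.9]
grip_width: 0.0518
grip_force: 50.0
rel cm/rad [-35.56  10.68  -0.18] [-0.     0.     0.004]
[ 0.489  0.377  1.469 -0.     1.296  0.496]
```

```bash
python3 -m jog '[[-3,1,0,0,0,0],[-7,2.1,0,0,0,0],[-11,3.3,0,0,0,0],[-15,4.5,0,0,0,0],[-19,5.7,0,0,0,0],[-23,6.9,0,0,0,0],[-27,8.1,0,0,0,0],[-30,9,0,0,0,0]]'
python3 -m jog '[[-2,0.6,0,0,0,0],[-4,1.2,0,0,0,0],[-5.5,1.7,0,0,0,0],[-5.5,1.7,0,0,0,0],[-5.5,1.7,0,0,0,0]]'
python3 - <<'E'
from h import *
import pickle
rel([.5955,-.0537,.385],1.56)
for n in("top","scene","wrist"):
    c=grab(n);pickle.dump(c,open(f"b_{n}.pkl","wb"))
    o=ctrl.get_obs();x,y,z=o["ee_pos"]; print(n,proj(c,[x,y,.264]),proj(c,[x,y,.14]),proj(c,[.5955,-.0537,.088]))
    if n=="scene":a=c[0][100:200,200:310]
    if n=="wrist":b=c[0]
cv2.imwrite("pics/b.png",np.hstack([cv2.resize(a,(380,345),interpolation=cv2.INTER_CUBIC),cv2.resize(b,(414,345))]))
E
```

```text
time_s: 10.0
ee_pos: [0.5795, -0.0002, 0.3818]
eef_rot: [-3.139, 0.0, 1.563]
force: [-0.7, 0.3, -0.9]
grip_width: 0.0521
grip_force: 50.0
time_s: 10.5
ee_pos: [0.5959, -0.0528, 0.3828]
eef_rot: [-3.14, -0.0, 1.564]
force: [-0.2, 0.5, -1.2]
grip_width: 0.0518
grip_force: 50.0
rel cm/rad [-0.09 -0.04 -0.22] [-0.001 -0.     0.004]
top [293.44976901 163.86667938] [289.21997055 170.01092613] [288.21991211 172.34427635]
scene [254.25800332 125.80082008] [254.45402859 158.65755833] [254.85993289 170.73111212]
wrist [252.30235824 301.27261398] [252.45287157 207.97013495] [252.1877926  193.42380999]
```

View pics/b.png

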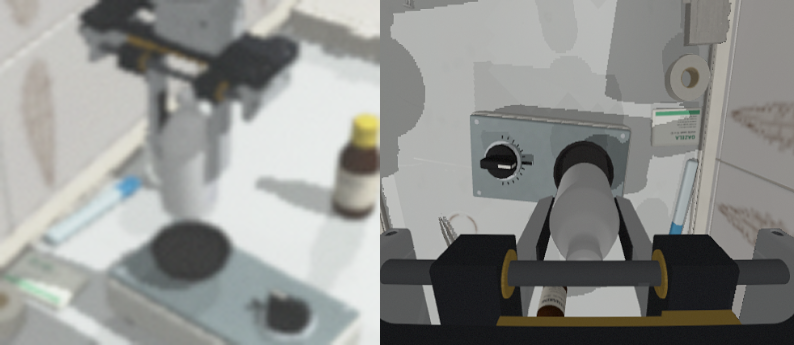

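Aligned: in the wrist half the cup (u≈584) and the bottle base (u≈586) coincide, and in the scene half they are at 192 and 190. The bottle is upright and the knob is still at the mark. Descending.

```bash
python3 -m jog '[[-0.1,0,1.5,0,0,0],[-0.1,0,3,0,0,0],[-0.1,0,4.2,0,0,0],[-0.1,0,5,0,0,0],[-0.1,0,5.4,0,0,0],[-0.1,0,5.4,0,0,0],[-0.1,0,5.4,0,0,0]]'
python3 -m jog '[[0,0,0.2,0,0,0],[0,0,0.4,0,0,0],[0,0,0.6,0,0,0],[0,0,0.8,0,0,0],[0,0,0.8,0,0,0],[0,0,0.8,0,0,0]]'
```

```text
time_s: 11.35
ee_pos: [0.596, -0.0539, 0.3302]
eef_rot: [3.141, 0.0, 1.564]
force: [-0.8, 0.7, -1.6]
grip_width: 0.052
grip_force: 50.0
time_s: 11.95
ee_pos: [0.5959, -0.054, 0.322]
eef_rot: [3.141, 0.0, 1.564]
force: [-1.0, 1.1, 3.1]
grip_width: 0.0518
grip_force: 50.0
```

```bash
python3 -m jog '[[0,0,0.15,0,0,0],[0,0,0.3,0,0,0],[0,0,0.45,0,0,0],[0,0,0.6,0,0,0],[0,0,0.6,0,0,0],[0,0,0.6,0,0,0]]'
python3 -m jog '[[0,0,0.1,0,0,0],[0,0,0.2,0,0,0],[0,0,0.3,0,0,0],[0,0,0.3,0,0,0],[0,0,0.3,0,0,0]]'
```

```text
time_s: 12.55
ee_pos: [0.5959, -0.054, 0.3158]
eef_rot: [3.141, 0.0, 1.564]
force: [-2.7, 0.3, 5.5]
grip_width: 0.0519
grip_force: 50.0
time_s: 13.05
ee_pos: [0.5959, -0.054, 0.313]
eef_rot: [3.141, 0.0, 1.564]
force: [-3.3, 0.2, 7.5]
grip_width: 0.0522
grip_force: 50.0
```

```bash
python3 -m jog '[[0,0,0.05,0,0,0],[0,0,0.1,0,0,0],[0,0,0.1,0,0,0],[0,0,0.1,0,0,0]]'
python3 -m jog '[[0,0,0.05,0,0,0],[0,0,0.05,0,0,0],[0,0,0.05,0,0,0]]'
```

```text
time_s: 13.45
ee_pos: [0.5959, -0.054, 0.3127]
eef_rot: [3.141, 0.0, 1.564]
force: [-5.4, 0.5, 12.9]
grip_width: 0.0516
grip_force: 50.0
time_s: 13.75
ee_pos: [0.5959, -0.054, 0.3126]
eef_rot: [3.141, 0.0, 1.564]
force: [-8.0, -0.0, 17.5]
grip_width: 0.0518
grip_force: 50.0
```

```bash
python3 -m jog '[[0,0,0,0,0,0],[0,0,0,0,0,0],[0,0,0,0,0,0],[0,0,0,0,0,0],[0,0,0,0,0,0]]'
python3 - <<'E'
from h import *
a=grab("scene");b=grab("wrist")
print(ctrl.get_obs()["force"])
for c in(a,b):print(proj(c,[.5955,-.0537,.069]),proj(c,[.5959,-.054,.193]))
cv2.imwrite("pics/e.png",np.hstack([cv2.resize(a[0][120:210,215:305],(400,400),interpolation=cv2.INTER_CUBIC),cv2.resize(b[0][140:280,170:310],(400,400),interpolation=cv2.INTER_CUBIC)]))
E
```

```text
time_s: 14.25
ee_pos: [0.5959, -0.054, 0.3126]
eef_rot: [3.141, 0.0, 1.564]
force: [-7.0, 1.2, 17.2]
grip_width: 0.0519
grip_force: 50.0
[-7.51673139  0.72712857 18.30512667]
[254.88127085 175.02990448] [254.67648316 144.96056235]
[251.60527786 207.45376389] [251.94882001 300.8008836 ]
```

View pics/e.png

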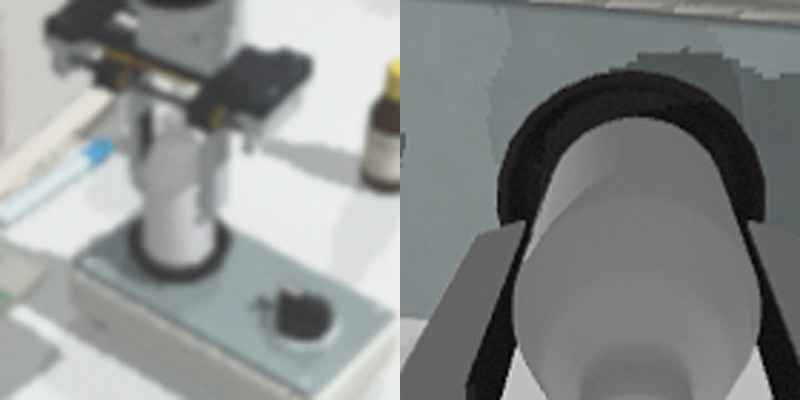

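The bottle stands upright and centred in the cup (cup u≈632, base u≈635 in the crop). It is on the stop with a steady push of about 18 N, and the knob is at the mark. Handing in.

```bash
python3 -c "
from station import ctrl
print(ctrl.hand_in())"
```

```text
the job is handed in; nothing more can be done
None
```

I turned the knob to the long index mark and handed the job in at about 14 s with the white squeeze bottle still gripped, pressing the cup onto its stop at about 18 N; the hand-in gave no verdict.

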